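# Divert the grinding balls to the other chute

## Robot

A 6-joint arm with a two-finger parallel gripper is mounted at the origin on the work surface. World frame = base frame: x ahead of the robot, y to its left, z up, the work surface at z = 0. Lengths are in m, angles in rad, forces in N, time in s.
With the tool pointing down it reaches from about 0.225 to 0.875 m from the base axis. Payload 3.4 kg.
Tool frame: the origin (TCP) lies at the very end of the fingers, on their centre line; the grasp point (between the pads) lies 19 mm behind it (manip.grasp_offset is the distance from the TCP to the grasp point, in m); x points along the fingers, y is the direction in which the jaws open and shut, and the axes are right-handed (so a half turn about x gives the same grasp; the last joint's range is limited). The gripper opens to 85 mm and grips with 20 to 120 N. Pads are 22 mm wide; open, the fingers measure 114 mm over their backs; the gripper's body (76 mm by 85 mm) begins 54 mm behind the grasp point. The pads swing forward as they close: fully open they stand 13 mm farther back than shut.
Start: joints at [1.01, 0.276, 1.505, -0, 1.361, -0.121], TCP at [0.245, 0.52, 0.231] pointing down, gripper open.
Joint ranges: [-2.89, 2.89], [-0.75, 2.08], [0.22, 2.7], [-1.18, 4.32], [0.11, 2.71], [-2.7, 2.7]. Speed limits (rad/s): [2.57, 2.57, 3.14, 3.14, 3.14, 3.14].

## Interface

Orientations are given as a unit quaternion [w, x, y, z].
In Python, from rig import manip gives the robot as it stands.
- The arm moves only by the tool step_arm, never from a script. Its argument "increments" is a list of rows, each an object with "grip": the opening, from 0 (shut) to 1 (fully open); "delta_pos": the shift along the world's x, y, z in m, a list of three; "twist": the turn about the world's z in degrees. A call has 1 to 10 rows; each row shifts and turns the commanded pose from where the row before left it; what a row does not reach is not made up. A row lasts 1/12 s, in which the tool goes at most 41.7 mm and 7.16 degrees, less where a joint would pass 70% of its speed; a pose out of reach is approached as far as the arm can. A call with a gripper value outside its range is refused whole. The fingers move at their own pace and stop on an object; "force" is the grip in N (left out, the last holds). Time passes only in rows, so rows that do not move let the fingers close. It gives the time, the measured TCP pose, the force and the opening at its end, in the units of the state.
- manip.get_state(): the state, without advancing time (a new reading comes with each control period).
- manip.get_image(name): name is "scene" or "top"; returns a dict with "img" (384x512x3 uint8, red, green, blue), "fx", "fy", "cx", "cy" (pixels), "rvec" (rotation vector, rad) and "tvec" (3), from world to camera coordinates, as OpenCV has them. Camera axes: x right, y down, z forward; pixel columns grow to the right and rows downward; lengths in m; the calibration is good to about 2 mm. A picture is of the moment at which its call begins. There is no depth.
- manip.sign_off(): hands the job in, once; it reports no verdict.
The state is a dict: "clock": time; "qpos": joint angles; "qd": joint speeds; "effort": joint torques, N m; "position": TCP position; "ee_rot": TCP orientation; "contact_force": force on the tool from outside, world axes, zero at the start; "moment": the same for the moment, N m; "width": finger opening in m.
Only numpy, scipy, OpenCV 4.12 (cv2) and the standard library are available. Lean on these libraries where they do the work, as an engineer would, in place of code of your own. Each camera call takes 0.05 s, during which the arm holds its last target. There are 200 camera calls.

## Task

The grinding balls must go down the chute that the yellow seesaw gate now shuts off: press down the blue pad on the gate's raised end until the gate has rocked fully over its pivot to its other side. Then push the red tab of the stop blade all the way to the robot's left, so that all four white balls roll by themselves down that chute and come to rest in the tray below it. Only press and push with the fingers: do not touch or lift the balls or the trays, and leave everything else where it stands.

Things in the scene. Friction and masses are not known exactly. Their poses are not given: they have to be found in the camera images.
- feeder: Fixed metal ball feeder; origin on the bench below the gate's pivot. x points away from the robot along the ball channel, y left along the gate, z up; turned by up to 17 deg. The channel, 38 mm wide, climbs from x 16, z 152 to x 206, z 217 mm. A drop box (38 mm in x, 90 in y, about the origin, top z 200) drops balls on the gate's middle. A chute 95 to 165 mm to each side, up to 90 mm high, leads to a tray.
- gate (a joint): Angle of the yellow seesaw gate about feeder x, rad. +0.30: left (+y) end up, feeds the right chute and tray; -0.30: right end up, feeds the left ones. Top-heavy (brass weight in the middle): it rests only at either stop, flops over once past 0 and stays there by its weight. About 1 to 2 N on a pad starts it. It may start on either side.
- gate_pivot (a point): Point on the gate's hinge axis, at the feeder's x = 0, y = 0, 75 mm above the bench; fixed; axes as the feeder's. The gate's brass weight (20 x 56 x 24 mm) rides in the middle, at feeder x -29 mm, its top 82 mm above this point.
- pad_left (a point): Centre of the upper face of the blue press pad (58 mm in feeder x, 50 along the gate, 6 thick) at the gate's left (+y) end, moving with the gate: feeder x -50 mm, 85 along the gate from the pivot, 43 above it when level. At the stops: raised 141 mm high, y 69 mm; down 91 mm high, y 94 mm. The trough's wall, 31 mm from this point in +x, stands 19 mm above the pad.
- pad_right (a point): The same for the pad at the right (-y) end of the gate.
- stop (a joint): Travel of the stop blade, m: 0 closed (the blade stands across the ball channel), 0.05 fully open, pushed to the left (feeder +y). It slides with about 1 N of friction and stays where it is left; a ball can pass from about 0.035.
- stop_tab (a point): Middle of the top of the stop blade's red upright tab, moving with it. The tab is 28 mm (feeder x) x 14 (feeder y, the way it slides) x 45 tall. Closed, this point is at feeder x 78, y 0, z 287 mm. It stands on a dark slider 36 mm long in y, top 242 mm high, on a rail 236 mm high from y -35 to 90; nothing else near is as high.
- ball1: White ceramic grinding ball, 25 mm across, origin at its centre; number 1 in the queue waiting in the channel behind the stop blade.
- ball2: White ceramic grinding ball, 25 mm across, origin at its centre; number 2 in the queue waiting in the channel behind the stop blade.
- ball3: White ceramic grinding ball, 25 mm across, origin at its centre; number 3 in the queue waiting in the channel behind the stop blade.
- ball4: White ceramic grinding ball, 25 mm across, origin at its centre; number 4 in the queue waiting in the channel behind the stop blade.
- tray_left: Loose open aluminium tray under the left (+y) chute's end, 120 (x) x 120 (y) x 40 mm tall, walls and floor 3 mm; origin at the centre of its underside, axes about as the feeder's.
- tray_right: The same for the tray under the right (-y) chute's end.
- amber_jar: Amber glass jar with black cap, 44 mm across, 70 mm tall, behind the left chute; stands by and is not to be disturbed. Origin at the centre of its underside.
- beaker: Glass beaker, 60 mm across, 75 mm tall, behind the right chute; stands by and is not to be disturbed. Origin at the centre of its underside.
- lab_spatula: Flat spatula with a dark wooden handle, 170 mm long, lying on the bench on the robot's side of the feeder; stands by and is not to be disturbed. Origin at the centre of its underside.
- wash_bottle: White plastic bottle with blue cap, 64 mm across, 150 mm tall; stands by and is not to be disturbed. Origin at the centre of its underside.
- amber_bottle: Amber glass bottle, 66 mm across, 160 mm tall; stands by and is not to be disturbed. Origin at the centre of its underside.
- mortar: White ceramic bowl, 90 mm across, 50 mm tall; stands by and is not to be disturbed. Origin at the centre of its underside.
- powder_tin: Metal tin, 70 mm across, 90 mm tall; stands by and is not to be disturbed. Origin at the centre of its underside.
Mind the look-alikes: they are no part of the job. What is shaped like the tray_left but pink is not meant.

How it is judged:
On the way, in this order (a step that is already met when the one before it is completed fails the run):
1. the gate is rocked over to its other side while the stop blade is still closed (distance of pad_left from where it was at the start of the episode above 0.035 m and (value of joint gate above 0.27 rad or value of joint gate below -0.27 rad) and value of joint stop below 0.015 m), for 0.2 s.
2. the stop blade is pushed open (value of joint stop above 0.04 m), for 0.1 s.
At the end, for the whole second after the job is handed in: The gate rests within 0.03 rad of the stop opposite to where it started, the stop blade is open by more than 40 mm, and all four balls lie at rest (under 30 mm/s) inside the tray that the gate now feeds (distance of pad_left from where it was at the start of the episode above 0.035 m and value of joint stop above 0.04 m and ((value of joint gate above 0.27 rad and (x of ball1 in the frame of tray_right between -0.06 and 0.06 m and y of ball1 in the frame of tray_right between -0.06 and 0.06 m and z of ball1 in the frame of tray_right between 0.005 and 0.028 m and x of ball2 in the frame of tray_right between -0.06 and 0.06 m and y of ball2 in the frame of tray_right between -0.06 and 0.06 m and z of ball2 in the frame of tray_right between 0.005 and 0.028 m and x of ball3 in the frame of tray_right between -0.06 and 0.06 m and y of ball3 in the frame of tray_right between -0.06 and 0.06 m and z of ball3 in the frame of tray_right between 0.005 and 0.028 m and x of ball4 in the frame of tray_right between -0.06 and 0.06 m and y of ball4 in the frame of tray_right between -0.06 and 0.06 m and z of ball4 in the frame of tray_right between 0.005 and 0.028 m)) or (value of joint gate below -0.27 rad and (x of ball1 in the frame of tray_left between -0.06 and 0.06 m and y of ball1 in the frame of tray_left between -0.06 and 0.06 m and z of ball1 in the frame of tray_left between 0.005 and 0.028 m and x of ball2 in the frame of tray_left between -0.06 and 0.06 m and y of ball2 in the frame of tray_left between -0.06 and 0.06 m and z of ball2 in the frame of tray_left between 0.005 and 0.028 m and x of ball3 in the frame of tray_left between -0.06 and 0.06 m and y of ball3 in the frame of tray_left between -0.06 and 0.06 m and z of ball3 in the frame of tray_left between 0.005 and 0.028 m and x of ball4 in the frame of tray_left between -0.06 and 0.06 m and y of ball4 in the frame of tray_left between -0.06 and 0.06 m and z of ball4 in the frame of tray_left between 0.005 and 0.028 m))) and linear speed of each of ball1, ball2, ball3, ball4 below 0.03 m/s); the robot touches nothing.
It fails at once if a ball is touched by the robot (contact force between any of the arm, the fingers and ball1 above 0.3 N or contact force between any of the arm, the fingers and ball2 above 0.3 N or contact force between any of the arm, the fingers and ball3 above 0.3 N or contact force between any of the arm, the fingers and ball4 above 0.3 N).
It fails at once if a ball is lifted out of the feeder (height (world z) of any of ball1, ball2, ball3, ball4 above 0.26 m).
It fails at once if a tray is touched, shifted by more than 20 mm or lifted (contact force between any of the fingers, the arm and tray_left above 1 N or distance of any of tray_left, tray_right from where it was at the start of the episode above 0.02 m or contact force between any of the fingers, the arm and tray_right above 1 N).
It fails at once if a bystander is shifted by more than 20 mm or tipped (distance of any of amber_jar, beaker, lab_spatula, wash_bottle, amber_bottle, mortar, powder_tin from where it was at the start of the episode above 0.02 m or angle between any of amber_jar, beaker, lab_spatula, wash_bottle, amber_bottle, mortar, powder_tin's own z axis and vertical above 0.3 rad).
It also fails if it takes over 51 s, if anything falls off the work surface, if the arm or the gripper's body presses on something with over 40 N, if the wrist force passes 120 N, or if a joint passes its speed limit or range.

## Working session

There is one attempt and no reset: what is moved stays moved. The work goes in short steps, Python scripts to look and compute and a tool call to move; the robot and the scene stay as the last step left them, time stands still between calls to the robot, and variables do not carry over. Pictures are saved under pics/ and viewed, about 8 in all and at most 12, crops included, and the job is handed in when it is done.

Besides the shell and the picture viewer there is one more tool, called after "Request:" as name([rows], argument=value, ...), one row to a line, values as JSON. step_arm: Moves the arm, as the interface text tells. Its arguments: {"type":"object","properties":{"increments":{"type":"array"},"force":{"type":"number"}},"required":["increments"]}

```bash
mkdir -p pics
cat > h.py <<'E'
import numpy as np, cv2
from rig import manip
def grab(n):
    d=manip.get_image(n); return d
def ray(d,u,v):
    R=cv2.Rodrigues(np.array(d["rvec"],float))[0]; t=np.array(d["tvec"],float).ravel()
    r=R.T@np.array([(u-d["cx"])/d["fx"],(v-d["cy"])/d["fy"],1.]); return -R.T@t, r
def onz(d,u,v,z):
    c,r=ray(d,u,v); return c+r*(z-c[2])/r[2]
def tri(d1,p1,d2,p2):
    A=np.zeros((3,3));b=np.zeros(3);L=[]
    for d,p in((d1,p1),(d2,p2)):
        c,r=ray(d,*p); r/=np.linalg.norm(r);P=np.eye(3)-np.outer(r,r);A+=P;b+=P@c;L.append((P,c))
    x=np.linalg.solve(A,b); return x,[np.linalg.norm(P@(x-c)) for P,c in L]
def proj(d,X):
    return cv2.projectPoints(np.array(X,float).reshape(-1,3),np.array(d["rvec"],float),np.array(d["tvec"],float),np.array([[d["fx"],0,d["cx"]],[0,d["fy"],d["cy"]],[0,0,1.]]),None)[0].reshape(-1,2)
def blobs(d,lo,hi,amin=25):
    h=cv2.cvtColor(d["img"],cv2.COLOR_RGB2HSV); m=cv2.inRange(h,np.array(lo),np.array(hi))
    n,_,s,c=cv2.connectedComponentsWithStats(m); return [(s[i][:5].tolist(),c[i].round(1).tolist()) for i in range(1,n) if s[i][4]>=amin]
E
python3 - <<'E'
from h import *
a=grab("scene");b=grab("top")
for n,d in(("scene",a),("top",b)):
    cv2.imwrite(f"pics/{n}0.png",cv2.resize(d["img"][:,:,::-1],(800,600),interpolation=cv2.INTER_CUBIC))
    print(n,ray(d,256,192))
    for c,lo,hi in(("red",(0,150,80),(6,255,255)),("red2",(174,150,80),(180,255,255)),("blue",(95,120,60),(130,255,255)),("yel",(20,130,100),(33,255,255))): print(c,blobs(d,lo,hi))
print(manip.get_state())
E
```

```text
scene (array([ 1.47234203, -0.13621377,  0.88025884]), array([-0.77581703,  0.10963265, -0.62152265]))
red [([225, 168, 5, 18, 55], [226.9, 175.6])]
red2 []
blue [([384, 0, 11, 7, 43], [387.4, 2.0]), ([341, 11, 16, 20, 248], [349.0, 21.2]), ([357, 14, 16, 17, 157], [363.9, 21.3]), ([242, 171, 156, 86, 1150], [345.8, 202.5]), ([108, 181, 7, 7, 39], [111.0, 183.7]), ([122, 181, 82, 118, 1193], [143.4, 234.4]), ([343, 269, 25, 28, 484], [354.5, 283.9])]
yel [([202, 186, 17, 14, 161], [208.6, 192.7]), ([237, 194, 28, 13, 274], [250.9, 200.1])]
top (array([ 4.22708375e-01, -2.43326065e-04,  1.35173224e+00]), array([ 0.11830684, -0.01887117, -0.99296254]))
red [([281, 165, 5, 10, 43], [283.0, 169.4])]
red2 []
blue [([181, 79, 18, 20, 198], [190.7, 89.8]), ([468, 109, 44, 113, 3492], [492.8, 167.7]), ([126, 115, 247, 163, 7776], [245.3, 198.3]), ([243, 207, 14, 16, 120], [250.1, 213.8]), ([292, 208, 15, 17, 150], [299.2, 215.7]), ([397, 230, 9, 8, 60], [401.0, 233.5])]
yel [([243, 194, 65, 14, 567], [273.8, 200.3])]
{'clock': 0.1, 'qpos': array([ 1.01002957e+00,  2.76578446e-01,  1.50603103e+00,  3.94533985e-06,
        1.36071357e+00, -1.21051227e-01]), 'qd': array([-9.27653968e-04, -6.65465815e-04, -3.02427922e-03, -1.83952486e-03,
       -6.40785281e-05, -1.41986449e-03]), 'effort': array([ 2.26830343e-03, -4.17699909e+01, -2.46406657e+01, -3.45603166e-04,
        5.78403400e-03, -1.58661112e-05]), 'position': array([0.24453862, 0.51987551, 0.23048983]), 'ee_rot': array([ 0.68987949,  0.1536376 ,  0.69029116, -0.15478984]), 'contact_force': array([ 0.36823759,  0.03099505, -0.31229345]), 'moment': array([ 0.00839001,  0.0269661 , -0.00189913]), 'width': 0.08573229844509034}
```

View pics/scene0.png

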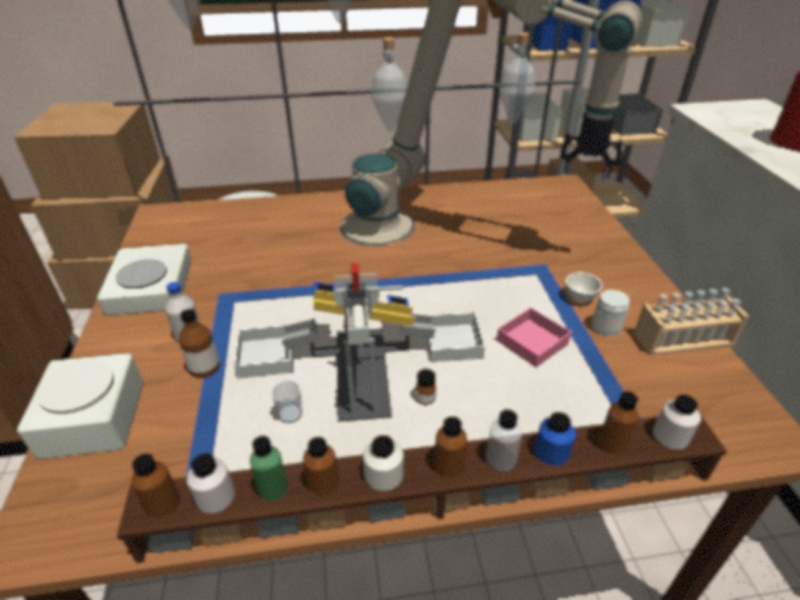

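View pics/top0.png

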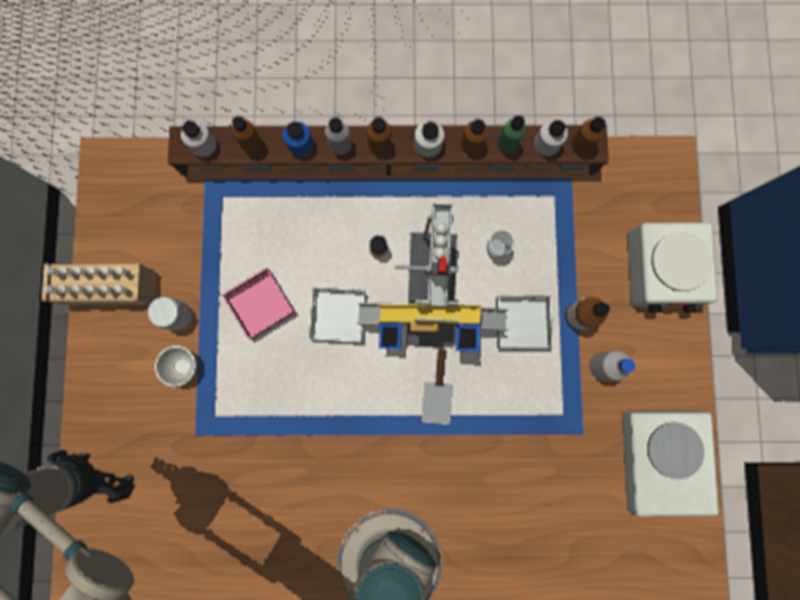

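Both views show the feeder in the middle. The red tab is at about (355,270) in the scene view and (443,265) in the top view. The two pads are at about (392,337) and (467,338) in the top view. Next I'll view enlarged crops of the gate.

Run:
```python
from h import *
a=grab("scene");b=grab("top")
A=cv2.resize(a["img"][160:240,190:290],(800,640),interpolation=cv2.INTER_CUBIC)[:300]
B=cv2.resize(b["img"][155:230,225:325],(800,600),interpolation=cv2.INTER_CUBIC)
B=B[:, :]
cv2.imwrite("pics/c.png",cv2.resize(np.vstack([cv2.resize(a["img"][160:215,190:290],(560,308),interpolation=cv2.INTER_CUBIC),cv2.resize(b["img"][178:228,225:325],(560,280),interpolation=cv2.INTER_CUBIC)]),None,fx=1,fy=1)[:,:,::-1])
print("tab",tri(a,(226.9,169),b,(283,169.4)))
for n,p in (("L",(250.1,214.3)),("R",(299.2,215.2))):
  for z in(.141,.091): print(n,z,onz(b,*p,z))
```

```text
tab (array([ 0.6151135 , -0.09975508,  0.28934719]), [np.float64(0.0005861247600265885), np.float64(0.0005861247600265938)])
L 0.141 [ 0.49381715 -0.00365486  0.141     ]
L 0.091 [ 0.49675375 -0.00379575  0.091     ]
R 0.141 [ 0.49043546 -0.1636602   0.141     ]
R 0.091 [ 0.49323241 -0.17040888  0.091     ]
```

View pics/c.png

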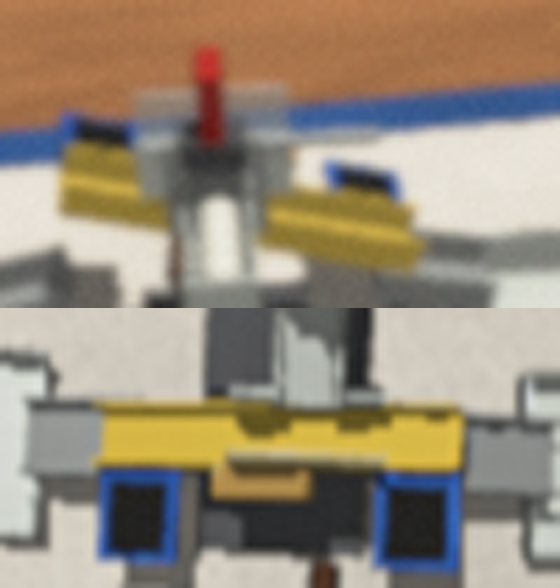

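The crop shows the right end (robot's right) raised. In the scene crop that pad's edge is at about (98,125), against (363,180) for the left pad. Pad spacing and the tab position agree: yaw is about -2.3°, feeder origin about (0.540, -0.097). I'll therefore press the right pad, with the fingers shut.

Request:
step_arm([
  {"grip": 0, "delta_pos": [0.0116, -0.035, 0.012], "twist": 5.7},
  {"grip": 0, "delta_pos": [0.0116, -0.035, 0.012], "twist": 5.7},
  {"grip": 0, "delta_pos": [0.0116, -0.035, 0.012], "twist": 5.7},
  {"grip": 0, "delta_pos": [0.0116, -0.035, 0.012], "twist": 5.8},
  {"grip": 0, "delta_pos": [0.0116, -0.035, 0.012], "twist": 0},
  {"grip": 0, "delta_pos": [0.0116, -0.035, 0.01], "twist": 0},
  {"grip": 0, "delta_pos": [0.0116, -0.035, 0], "twist": 0},
  {"grip": 0, "delta_pos": [0.0116, -0.035, 0], "twist": 0},
  {"grip": 0, "delta_pos": [0.0116, -0.035, 0], "twist": 0},
  {"grip": 0, "delta_pos": [0.0116, -0.035, 0], "twist": 0},
])

```text
clock: 1.03
position: [0.3608, 0.1686, 0.3015]
ee_rot: [0.707, 0.014, 0.707, -0.014]
contact_force: [1.0, -0.2, -0.9]
width: -0.0001
```

Request:
step_arm([
  {"grip": 0, "delta_pos": [0.0116, -0.035, 0], "twist": 0},
  {"grip": 0, "delta_pos": [0.0116, -0.035, 0], "twist": 0},
  {"grip": 0, "delta_pos": [0.0116, -0.035, 0], "twist": 0},
  {"grip": 0, "delta_pos": [0.0116, -0.035, 0], "twist": 0},
  {"grip": 0, "delta_pos": [0.0116, -0.035, 0], "twist": 0},
  {"grip": 0, "delta_pos": [0.0116, -0.035, 0], "twist": 0},
  {"grip": 0, "delta_pos": [0.0116, -0.035, 0], "twist": 0},
  {"grip": 0, "delta_pos": [0.0116, -0.035, 0], "twist": 0},
  {"grip": 0, "delta_pos": [0.0116, -0.035, 0], "twist": 0},
  {"grip": 0, "delta_pos": [0.0116, -0.035, 0], "twist": 0},
])

```text
clock: 1.87
position: [0.4769, -0.1815, 0.3012]
ee_rot: [0.707, 0.015, 0.707, -0.014]
contact_force: [0.4, 0.8, -0.8]
width: -0.0002
```

Request:
step_arm([
  {"grip": 0, "delta_pos": [0, 0, -0.035], "twist": 0},
  {"grip": 0, "delta_pos": [0, 0, -0.035], "twist": 0},
  {"grip": 0, "delta_pos": [0, 0, -0.03], "twist": 0},
  {"grip": 0, "delta_pos": [0, 0, 0], "twist": 0},
  {"grip": 0, "delta_pos": [0, 0, 0], "twist": 0},
])

```text
clock: 2.28
position: [0.4759, -0.1793, 0.2003]
ee_rot: [0.706, 0.015, 0.708, -0.014]
contact_force: [-0.4, -0.1, 0.6]
width: 0.0002
```

Run:
```python
from h import *
a=grab("scene");b=grab("top")
cv2.imwrite("pics/d.png",np.vstack([cv2.resize(a["img"][150:215,180:290],(616,364),interpolation=cv2.INTER_CUBIC),cv2.resize(b["img"][188:228,225:335],(616,224),interpolation=cv2.INTER_CUBIC)])[:,:,::-1])
print(proj(a,[.476,-.179,.2]),proj(b,[.476,-.179,.2]))
```

```text
[[201.59014492 169.58509494]] [[306.79374463 218.77734153]]
```

View pics/d.png

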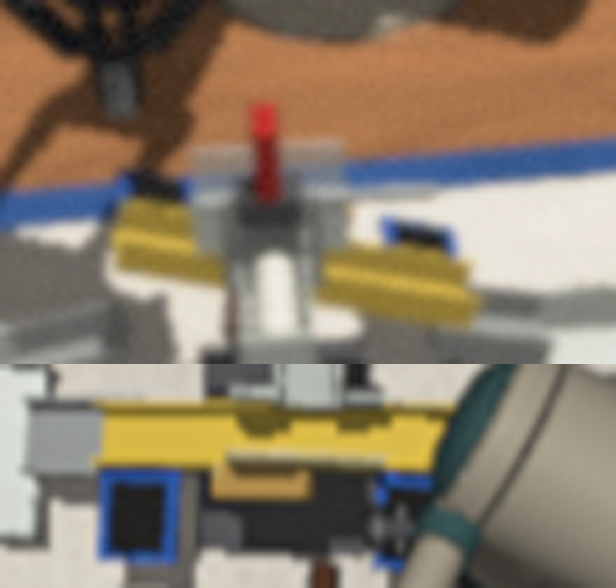

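The scene crop shows the shut fingertips at (120,112), above the raised right pad at about (150,185). Pressing down.

Request:
step_arm([
  {"grip": 0, "delta_pos": [0, 0, -0.025], "twist": 0},
  {"grip": 0, "delta_pos": [0, 0, -0.02], "twist": 0},
  {"grip": 0, "delta_pos": [0, 0, -0.008], "twist": 0},
  {"grip": 0, "delta_pos": [0, 0, -0.006], "twist": 0},
  {"grip": 0, "delta_pos": [0, 0, -0.006], "twist": 0},
  {"grip": 0, "delta_pos": [0, 0, -0.004], "twist": 0},
  {"grip": 0, "delta_pos": [0, 0, 0], "twist": 0},
])

```text
clock: 2.97
position: [0.4771, -0.1797, 0.1325]
ee_rot: [0.707, 0.014, 0.707, -0.014]
contact_force: [0.0, 0.1, 1.9]
width: -0.0001
```

Request:
step_arm([
  {"grip": 0, "delta_pos": [0, 0, -0.006], "twist": 0},
  {"grip": 0, "delta_pos": [0, 0, -0.006], "twist": 0},
  {"grip": 0, "delta_pos": [0, 0, -0.006], "twist": 0},
  {"grip": 0, "delta_pos": [0, 0, -0.006], "twist": 0},
  {"grip": 0, "delta_pos": [0, 0, -0.004], "twist": 0},
  {"grip": 0, "delta_pos": [0, 0, 0], "twist": 0},
  {"grip": 0, "delta_pos": [0, 0, 0], "twist": 0},
])

```text
clock: 3.55
position: [0.4766, -0.1795, 0.1039]
ee_rot: [0.707, 0.014, 0.707, -0.014]
contact_force: [0.4, 0.1, 0.4]
width: 0.0004
```

Request:
step_arm([
  {"grip": 0, "delta_pos": [0, 0, 0.02], "twist": 0},
  {"grip": 0, "delta_pos": [0, 0, 0.035], "twist": 0},
  {"grip": 0, "delta_pos": [0, 0, 0.035], "twist": 0},
  {"grip": 0, "delta_pos": [0, 0, 0.035], "twist": 0},
  {"grip": 0, "delta_pos": [0, 0, 0.035], "twist": 0},
  {"grip": 0, "delta_pos": [0, 0, 0.035], "twist": 0},
  {"grip": 0, "delta_pos": [0, 0, 0.035], "twist": 0},
  {"grip": 0, "delta_pos": [0, 0, 0], "twist": 0},
])

```text
clock: 4.22
position: [0.4797, -0.1812, 0.3423]
ee_rot: [0.712, 0.012, 0.702, -0.017]
contact_force: [0.6, -0.1, 0.7]
width: -0.0003
```

Request:
step_arm([
  {"grip": 0, "delta_pos": [0.035, 0.006, 0], "twist": 0},
  {"grip": 0, "delta_pos": [0.035, 0.006, 0], "twist": 0},
  {"grip": 0, "delta_pos": [0.035, 0.006, 0], "twist": 0},
  {"grip": 0, "delta_pos": [0.032, 0.006, 0], "twist": 0},
  {"grip": 0, "delta_pos": [0, 0, 0], "twist": 0},
  {"grip": 0, "delta_pos": [0, 0, 0], "twist": 0},
])

```text
clock: 4.72
position: [0.6148, -0.1553, 0.3328]
ee_rot: [0.706, 0.014, 0.708, -0.013]
contact_force: [-0.2, -0.1, -0.5]
width: -0.0003
```

Run:
```python
from h import *
a=grab("scene");b=grab("top")
cv2.imwrite("pics/e.png",np.vstack([cv2.resize(a["img"][130:215,180:290],(616,476),interpolation=cv2.INTER_CUBIC)])[:,:,::-1])
r=[x for x in blobs(a,(0,150,80),(6,255,255))]; print(r, blobs(b,(0,150,80),(6,255,255)))
```

```text
[([225, 168, 5, 18, 58], [226.9, 175.7])] [([281, 165, 5, 10, 44], [282.8, 169.2])]
```

View pics/e.png

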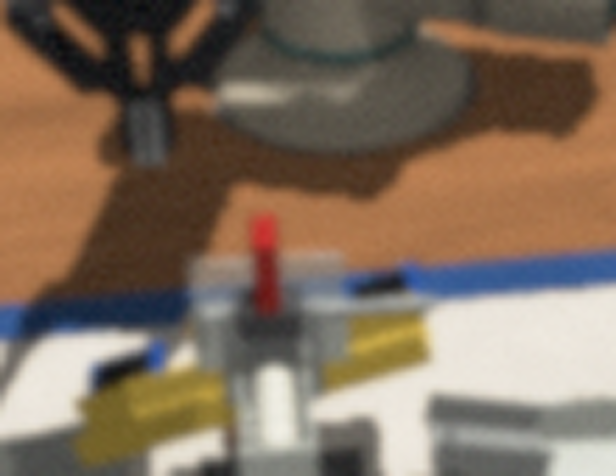

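The crop shows the gate rocked over: its left end, at about (385,290), is now up. The tab is unmoved at (264,220), and the fingertips are to its right side at (148,160). Lowering, then pushing to +y.

Request:
step_arm([
  {"grip": 0, "delta_pos": [0, 0, -0.03], "twist": 0},
  {"grip": 0, "delta_pos": [0, 0, -0.03], "twist": 0},
  {"grip": 0, "delta_pos": [0, 0, -0.015], "twist": 0},
  {"grip": 0, "delta_pos": [0, 0, 0], "twist": 0},
  {"grip": 0, "delta_pos": [0, 0.015, 0], "twist": 0},
  {"grip": 0, "delta_pos": [0, 0.012, 0], "twist": 0},
  {"grip": 0, "delta_pos": [0, 0.01, 0], "twist": 0},
  {"grip": 0, "delta_pos": [0, 0.01, 0], "twist": 0},
  {"grip": 0, "delta_pos": [0, 0, 0], "twist": 0},
])

```text
clock: 5.57
position: [0.6143, -0.106, 0.2611]
ee_rot: [0.708, 0.014, 0.706, -0.013]
contact_force: [0.5, -0.4, 0.2]
width: -0.0003
```

Request:
step_arm([
  {"grip": 0, "delta_pos": [0, 0.01, 0], "twist": 0},
  {"grip": 0, "delta_pos": [0, 0.01, 0], "twist": 0},
  {"grip": 0, "delta_pos": [0, 0.01, 0], "twist": 0},
  {"grip": 0, "delta_pos": [0, 0.008, 0], "twist": 0},
  {"grip": 0, "delta_pos": [0, 0.004, 0], "twist": 0},
  {"grip": 0, "delta_pos": [0, 0, 0], "twist": 0},
])

```text
clock: 6.07
position: [0.6141, -0.0718, 0.2597]
ee_rot: [0.707, 0.01, 0.707, -0.019]
contact_force: [-0.6, -13.6, 0.8]
width: 0.0
```

A 13.6 N stall means the end stop is reached. Backing off, lifting and checking.

Request:
step_arm([
  {"grip": 0, "delta_pos": [0, -0.02, 0], "twist": 0},
  {"grip": 0, "delta_pos": [0, -0.02, 0], "twist": 0},
  {"grip": 0, "delta_pos": [0, 0, 0.03], "twist": 0},
  {"grip": 0, "delta_pos": [0, 0, 0.03], "twist": 0},
  {"grip": 0, "delta_pos": [-0.03, 0, 0.03], "twist": 0},
  {"grip": 0, "delta_pos": [-0.035, 0, 0], "twist": 0},
  {"grip": 0, "delta_pos": [-0.035, 0, 0], "twist": 0},
  {"grip": 0, "delta_pos": [-0.035, 0, 0], "twist": 0},
  {"grip": 0, "delta_pos": [-0.035, 0, 0], "twist": 0},
  {"grip": 0, "delta_pos": [-0.035, 0, 0], "twist": 0},
])

```text
clock: 6.9
position: [0.4073, -0.1054, 0.3483]
ee_rot: [0.707, 0.014, 0.707, -0.013]
contact_force: [0.1, 0.2, -0.2]
width: 0.0001
```

Request:
step_arm([
  {"grip": 0, "delta_pos": [-0.02, 0.02, 0], "twist": 0},
  {"grip": 0, "delta_pos": [0, 0.035, 0], "twist": 0},
  {"grip": 0, "delta_pos": [0, 0.035, 0], "twist": 0},
  {"grip": 0, "delta_pos": [0, 0.035, 0], "twist": 0},
  {"grip": 0, "delta_pos": [0, 0.035, 0], "twist": 0},
  {"grip": 0, "delta_pos": [0, 0.035, 0], "twist": 0},
  {"grip": 0, "delta_pos": [0, 0.035, 0], "twist": 0},
  {"grip": 0, "delta_pos": [0, 0, 0], "twist": 0},
  {"grip": 0, "delta_pos": [0, 0, 0], "twist": 0},
  {"grip": 0, "delta_pos": [0, 0, 0], "twist": 0},
])

```text
clock: 7.73
position: [0.3888, 0.1235, 0.3485]
ee_rot: [0.707, 0.014, 0.707, -0.014]
contact_force: [-0.8, -0.6, 0.2]
width: -0.0001
```

Run:
```python
from h import *
a=grab("scene");b=grab("top")
cv2.imwrite("pics/f.png",np.vstack([cv2.resize(a["img"][155:255,140:320],(576,320),interpolation=cv2.INTER_CUBIC),cv2.resize(b["img"][125:235,185:365],(458,280),interpolation=cv2.INTER_CUBIC) .repeat(1,0) if 0 else cv2.copyMakeBorder(cv2.resize(b["img"][125:235,185:365],(458,280),interpolation=cv2.INTER_CUBIC),0,0,0,118,0)])[:,:,::-1])
r=blobs(a,(0,150,80),(6,255,255),10);s=blobs(b,(0,150,80),(6,255,255),10); print(r,s)
print(tri(a,(r[0][1][0],r[0][0][1]+1),b,s[0][1]))
```

```text
[([241, 168, 7, 17, 73], [244.1, 174.5])] [([264, 164, 5, 10, 48], [265.9, 168.5])]
(array([ 0.61844244, -0.0499844 ,  0.28644463]), [np.float64(0.0003176502935836817), np.float64(0.000317650293583689)])
```

View pics/f.png

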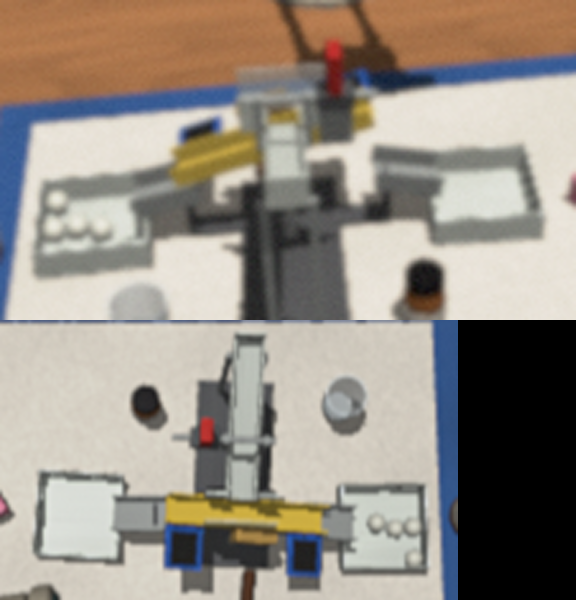

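All four balls are in the right tray: scene crop (57,200), (52,228), (75,226) and (101,228). The tab has moved 50 mm and the channel is empty. I'll wait a moment for the balls to settle, check that, then hand in.

Request:
step_arm([
  {"grip": 0, "delta_pos": [0, 0, 0], "twist": 0},
  {"grip": 0, "delta_pos": [0, 0, 0], "twist": 0},
  {"grip": 0, "delta_pos": [0, 0, 0], "twist": 0},
  {"grip": 0, "delta_pos": [0, 0, 0], "twist": 0},
  {"grip": 0, "delta_pos": [0, 0, 0], "twist": 0},
  {"grip": 0, "delta_pos": [0, 0, 0], "twist": 0},
  {"grip": 0, "delta_pos": [0, 0, 0], "twist": 0},
  {"grip": 0, "delta_pos": [0, 0, 0], "twist": 0},
  {"grip": 0, "delta_pos": [0, 0, 0], "twist": 0},
  {"grip": 0, "delta_pos": [0, 0, 0], "twist": 0},
])

```text
clock: 8.67
position: [0.3894, 0.1234, 0.3488]
ee_rot: [0.707, 0.014, 0.707, -0.014]
contact_force: [-0.5, -0.1, 0.4]
width: -0.0002
```

Request:
step_arm([
  {"grip": 0, "delta_pos": [0, 0, 0], "twist": 0},
  {"grip": 0, "delta_pos": [0, 0, 0], "twist": 0},
  {"grip": 0, "delta_pos": [0, 0, 0], "twist": 0},
  {"grip": 0, "delta_pos": [0, 0, 0], "twist": 0},
  {"grip": 0, "delta_pos": [0, 0, 0], "twist": 0},
  {"grip": 0, "delta_pos": [0, 0, 0], "twist": 0},
  {"grip": 0, "delta_pos": [0, 0, 0], "twist": 0},
  {"grip": 0, "delta_pos": [0, 0, 0], "twist": 0},
  {"grip": 0, "delta_pos": [0, 0, 0], "twist": 0},
  {"grip": 0, "delta_pos": [0, 0, 0], "twist": 0},
])

```text
clock: 9.5
position: [0.3894, 0.1233, 0.3488]
ee_rot: [0.707, 0.014, 0.707, -0.014]
contact_force: [0.6, -0.4, -0.2]
width: 0.0001
```

Run:
```python
from h import *
import time
def crop(d): return cv2.GaussianBlur(d["img"][185:230,310:360],(3,3),0).astype(int)
b=grab("top"); 
for _ in range(10): c=grab("top")
print("max diff over 0.5 s",abs(crop(b)-crop(c)).max(), manip.get_state()["clock"])
cv2.imwrite("pics/g.png",cv2.resize(c["img"][185:230,310:360],(500,450),interpolation=cv2.INTER_CUBIC)[:,:,::-1])
```

```text
max diff over 0.5 s 1 10.05
```

View pics/g.png

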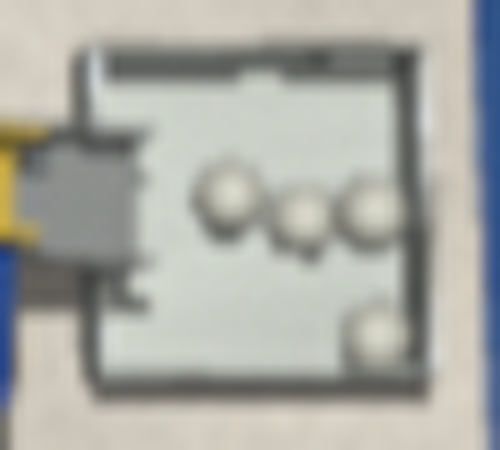

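The four balls lie still on the right tray's floor, at (230,195), (302,215), (372,212) and (377,332) in the crop.

```bash
python3 -c "
from rig import manip
print(manip.sign_off())"
```

```text
the job is handed in; nothing more can be done
None
```

The job is done and handed in at about 10 s on the robot's clock, well under the 51 s limit; the hand-in gives no verdict.

- **Gate:** it started with its right end up, so I pressed the right pad with shut fingers. The picture showed it fully over, left end up, with the stop blade still closed.
- **Stop blade:** I pushed the red tab left until it stalled against its end stop at about 14 N. Triangulated before and after, the tab had moved about 50 mm.
- **Balls:** all four rolled into the right tray and are at rest. Images 0.5 s apart differed by at most 1 grey level.
- **Surroundings:** the arm was clear of everything at the end. The last pictures showed nothing out of place nearby. I did not measure how far the trays or bystanders had moved.

No check failed. The only disagreement was about 6 mm in x between the pads and tab when I located the feeder, which did not affect the moves.

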